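Turn the centrifuge carrier over under the low shelf and nest its tub

ROBOT

A 6-joint arm with a two-finger parallel gripper is mounted at the origin on the work surface. World frame = base frame: x ahead of the robot, y to its left, z up, the work surface at z = 0. Lengths are in mm, angles in rad, forces in N, time in s.
With the tool pointing down it reaches from about 375 to 750 mm from the base axis. Payload 9 kg.
Tool frame: the origin (TCP) lies midway between the tips of the shut fingers; the grasp point (between the pads) lies 19 mm behind it; y points along the fingers, x is the direction in which the jaws open and shut, and the axes are right-handed (so a half turn about y gives the same grasp; the last joint's range is limited). The gripper opens to 85 mm and grips with 20 to 120 N. Pads are 22 mm wide; open, the fingers measure 114 mm over their backs; the gripper's body (76 mm by 85 mm) begins 54 mm behind the grasp point. The pads swing forward as they close: fully open they stand 13 mm farther back than shut.
Start: joints at [1.119, 0.104, 0.097, 1.564, 0, 1.353], TCP at [139.008, 583.707, 231.331] pointing down, gripper open.
Joint ranges: [-2.99, 2.99], [-0.84, 1.86], [-1.1, 1.16], [-1.84, 2.11], [-1.51, 1.56], [-3.14, 3.14]. Speed limits (rad/s): [2.22, 2.22, 2.57, 3.14, 3.14, 3.14].

INTERFACE

Orientations are given as a 3x3 rotation matrix whose columns are the frame's x, y, z axes.
In Python, from workcell import manip, grab_frame, calibration gives the robot as it stands. The module is installed in compiled form; this text tells all that it offers.
- The arm moves only by the tool arm_command, never from a script. Its argument "motion" is text: rows parted by semicolons, each of 7 numbers parted by spaces: the turn, a rotation vector about the tool's x, y, z in rad, then the shift along the tool's x, y, z in mm, then the opening, from -1 (shut) to 1 (fully open). A call has 1 to 8 rows; each row shifts and turns the commanded pose from where the row before left it, along the tool's axes as they then stand; what a row does not reach is not made up. A row lasts 1/8 s, in which the tool goes at most 62.5 mm and 10.7 degrees, less where a joint would pass 70% of its speed; a pose out of reach is approached as far as the arm can. A call is refused whole if a number of a shift passes 62.5 or a number of a turn 0.188, either way. A call with a gripper value outside its range is refused whole. The fingers move at their own pace and stop on an object; the grip force is fixed at half the most. Time passes only in rows, so rows that do not move let the fingers close. It gives the time, the measured TCP pose, the force and the opening at its end, in the units of the state.
- manip.get_obs(): the state, without advancing time (a new reading comes with each control period).
- grab_frame(name): name is "scene" or "side" or "wrist"; returns (picture, depth): 384x512x3 uint8, blue, green, red; 384x512 float32, mm along the optical axis (not along the pixel's ray), 0 where there is no reading.
- calibration(name): a dict with "mtx" (3x3 intrinsics, pixels), "R" (3x3) and "t" (3): a world point X has camera coordinates R X + t. Camera axes: x right, y down, z forward; pixel columns grow to the right and rows downward; lengths in mm; the calibration is good to about 2 mm. A picture is of the moment at which its call begins: read the wrist's pose just before it. calibration takes no time and is no camera call; for the wrist camera it gives the pose at the moment of the call.
- manip.hand_in(): hands the job in, once; it reports no verdict.
The state is a dict: "clock": time; "joints": joint angles; "qvel": joint speeds; "joint_torque": joint torques, N m; "tool_pos": TCP position; "orientation": TCP orientation; "force": force on the tool from outside, world axes, zero at the start; "wrist_torque": the same for the moment, N m; "opening": finger opening in mm.
Only numpy, scipy, OpenCV 4.12 (cv2) and the standard library are available. Lean on these libraries where they do the work, as an engineer would, in place of code of your own. Each camera call takes 0.05 s, during which the arm holds its last target. There are 200 camera calls.

TASK

The blue centrifuge carrier has been left to dry upside down under the low wire shelf: turn it right way up there and ease it down flat on the bench without letting it topple; keep it under the shelf (its middle never more than 3 cm out in front of the front rod) and leave it with its middle behind the front rod. Then lower the red tub, tab upwards, fully home and level into the carrier without dropping it, and let go. Leave the bottle, the jar and the orange stand where they are.

Things in the scene. Friction and masses are not known exactly. Their poses are not given: they have to be found in the camera images.
- shelf_front (a point): Low fixed wire shelf: six level steel rods, 10 mm thick, 40 mm apart, 520 mm wide, 200 mm deep, on four thin corner legs; open front and back. Rods' underside 240 mm above the bench. The point: at bench height below the middle of the front rod (nearest the robot); x points in under the shelf, y along the rod, z up. Goods stand on the shelf's ends; the mat below is 1 mm thin.
- carrier_centre (a point): Centre of the blue carrier: open box 100 long (x), 50 wide (y), 46 high, walls 4 mm, 0.15-0.31 kg, hollow 92 x 42 x 42 deep. Its z axis points out of the closed bottom: up at the start (upside down), down when right way up. Starts with its middle 18 to 34 mm behind the shelf's front, x pointing in under the shelf, the studded end (-x) sticking out towards the robot.
- carrier_studs (a point): Midway between the carrier's two ball-headed steel studs (10 mm ball, 20 mm washer), one outside each long side, 39 mm from its centre towards -x, at mid height (23 mm above the bench when flat, either way up). 62 mm over both balls. Pinched there (12 N is plenty) it swings freely about the studs and hangs by its weight; its far end face is 89 mm from them.
- insert_centre (a point): Centre of the red plastic tub's box, 21 mm above its underside: open box 80 long (x), 32 wide (y), 42 high, 3 mm walls, two cross walls, 0.1 kg; z up. Stands upright in front of the shelf, left or right. Nests in the upright carrier, either way round, with 5 to 6 mm play all round; its centre is then 2 mm above the carrier's centre.
- insert_tab (a point): Grip point on the tub's upright tab: a flat plate 30 mm long (x), 10 mm thick (y), standing 41 mm above the tub's rim (top 83 mm above the tub's underside), at the end facing the robot, 25 mm from the tub's centre towards -x. The point is 66 mm above the tub's underside. Pinch across the 10 mm.
- bottle: Bystander: bottle 48 mm across, 120 mm high, under one end of the shelf; origin at the centre of its underside.
- jar: Bystander: amber jar 50 mm across, 75 mm high, under the other end of the shelf; origin at the centre of its underside.
- stand: Bystander: orange stepped tube stand 70 x 60 x 52 mm in front of the shelf on the side opposite the tub; origin at the centre of its underside.
There are look-alikes about, which are no part of the job. Several things look just like the part that bears insert_centre: the one meant starts farthest to the robot's right.

How it is judged (in metres and radians):
On the way:
1. the carrier lies right way up, flat on the bench under the shelf, its middle behind the shelf's front (angle between carrier_centre's own z axis and vertical above 2.99 rad and height (world z) of carrier_centre below 0.028 m and x of carrier_centre in the frame of shelf_front above -0.005 m), for 0.2 s.
At the end, for the whole second after the job is handed in: The carrier stands right way up and level (within about 9 degrees) on the bench, its middle behind the shelf's front edge (5 mm allowance); the tub sits in it on its floor (centres within 6 mm in height, 12 mm along, 10 mm across), level within 7 degrees; both at rest (all of step 1 and z of insert_centre in the frame of carrier_centre between -0.006 and 0.006 m and x of insert_centre in the frame of carrier_centre between -0.012 and 0.012 m and y of insert_centre in the frame of carrier_centre between -0.01 and 0.01 m and angle between insert_centre's own z axis and vertical below 0.12 rad and linear speed of each of carrier, insert below 0.02 m/s); the robot touches nothing.
It fails at once if the carrier's middle comes out more than 30 mm in front of the shelf's front (x of carrier_centre in the frame of shelf_front below -0.03 m).
It fails at once if the carrier is let go and topples (turns faster than 12 rad/s, a fall from about 30 degrees, with no finger on it) (contact force between the fingers and carrier below 0.05 N and angular speed of carrier above 12 rad/s).
It fails at once if the tub is dropped (faster than 0.5 m/s with no finger on it) (contact force between the fingers and insert below 0.05 N and linear speed of insert above 0.5 m/s).
It fails at once if the bottle, jar or stand is pushed more than 25 mm or tipped (distance of any of bottle, jar, stand from where it was at the start of the episode above 0.025 m or angle between any of bottle, jar, stand's own z axis and vertical above 0.4 rad).
It also fails if it takes over 64 s, if anything falls off the work surface, if the arm or the gripper's body presses on something with over 40 N, if the wrist force passes 120 N, or if a joint passes its speed limit or range.

## Working session

There is one attempt and no reset: what is moved stays moved. The work goes in short steps, Python scripts to look and compute and a tool call to move; the robot and the scene stay as the last step left them, time stands still between calls to the robot, and variables do not carry over. Pictures are saved under pics/ and viewed, about 8 in all and at most 12, crops included, and the job is handed in when it is done.

Besides the shell and the picture viewer there is one more tool, called after ">>>" in YAML: its name, and indented under it one key for each argument. arm_command: Moves the arm, as the interface text tells. Its arguments: {"type":"object","properties":{"motion":{"type":"string"}},"required":["motion"]}

```bash
mkdir -p pics
cat > h.py <<'E'
import numpy as np, cv2
from workcell import manip, grab_frame, calibration
def P(name,u,v,d,c=None):
    c=c or calibration(name); K=np.array(c["mtx"]);R=np.array(c["R"]);t=np.array(c["t"])
    u,v,d=map(np.asarray,(u,v,d))
    X=np.stack([(u-K[0,2])/K[0,0]*d,(v-K[1,2])/K[1,1]*d,d],-1)
    return (X-t)@R
def cloud(name,d,c=None):
    v,u=np.mgrid[:384,:512]; return P(name,u,v,d,c)
E
python3 - <<'E'
from h import *
o=manip.get_obs(); print({k:np.round(v,3).tolist() for k,v in o.items()})
ims=[]
for n in("scene","side"):
    im,d=grab_frame(n); np.savez(n+"0.npz",im=im,d=d); 
    c=calibration(n); print(n,np.round(-np.array(c["R"]).T@c["t"]),np.round(c["R"],2).tolist(),np.round(c["mtx"],0).tolist())
    ims.append(im)
cv2.imwrite("pics/a.png",cv2.resize(ims[0],(800,600)));cv2.imwrite("pics/b.png",cv2.resize(ims[1],(800,600)))
E
```

```text
{'clock': 0.0, 'joints': [1.119, 0.105, 0.096, 1.564, 0.0, 1.353], 'qvel': [-0.001, -0.0, 0.001, -0.0, 0.003, -0.0], 'joint_torque': [-0.001, -55.693, 50.366, 0.016, -0.0, -0.0], 'tool_pos': [138.835, 583.358, 230.516], 'orientation': [[0.232, -0.001, -0.973], [0.973, -0.001, 0.232], [-0.001, -1.0, 0.0]], 'force': [0.429, -0.168, 0.287], 'wrist_torque': [0.021, 0.062, -0.012], 'opening': 85.792}
scene [ 465. -597.  632.] [[0.99, -0.12, -0.01], [-0.08, -0.66, -0.75], [0.08, 0.74, -0.66]] [[371.0, 0.0, 260.0], [0.0, 371.0, 191.0], [0.0, 0.0, 1.0]]
side [150. 525. 673.] [[-0.81, -0.59, -0.02], [-0.38, 0.55, -0.74], [0.45, -0.59, -0.67]] [[415.0, 0.0, 260.0], [0.0, 415.0, 194.0], [0.0, 0.0, 1.0]]
```

View pics/a.png

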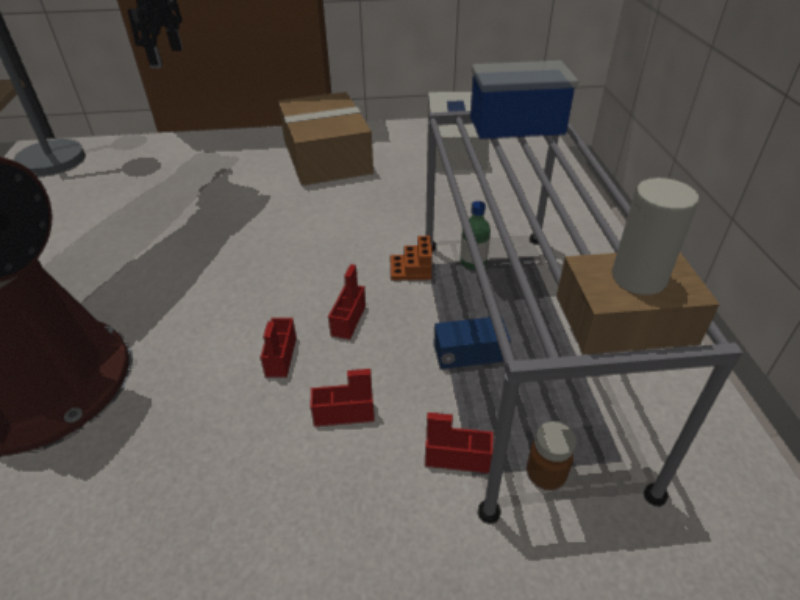

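View pics/b.png

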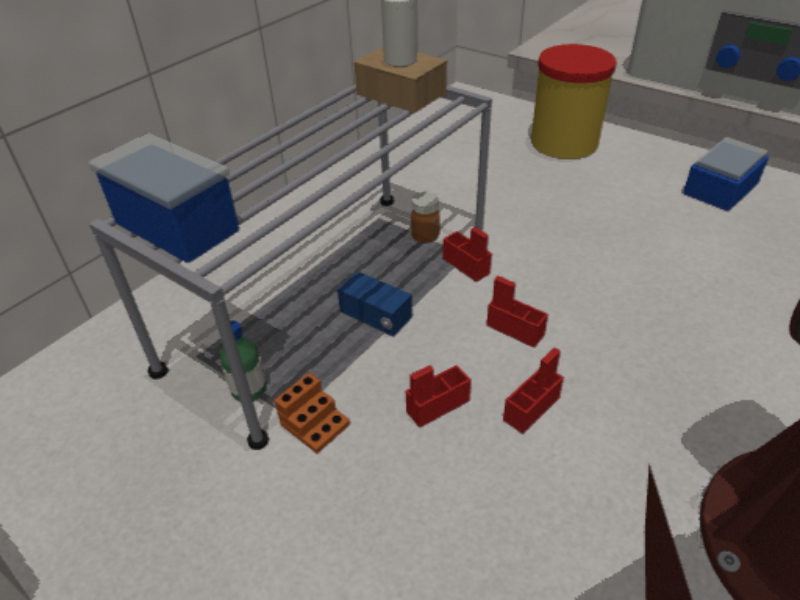

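The pictures show four red tubs at scene pixels (460,443), (342,400), (278,346) and (348,305). The first is farthest to the robot's right (lowest y), and its tab is on the robot's side. The blue carrier is at (468,342), the stand at (412,260), the bottle at (476,235), and the jar at (552,455). Next I'll measure them from the depth.

Run:
```python
from h import *
for n in("scene","side"):
    f=np.load(n+"0.npz"); im,d=f["im"],f["d"]; X=cloud(n,d)
    hsv=cv2.cvtColor(im,cv2.COLOR_BGR2HSV); H,S,V=[hsv[...,i].astype(int) for i in range(3)]
    ws=(d>0)&(X[...,0]>300)&(X[...,0]<950)&(abs(X[...,1])<450)&(X[...,2]<350)
    print(n,"floor z med",np.median(X[ws&(abs(X[...,2])<15)][:,2]))
    for nm,m in {"red":((H<5)|(H>174))&(S>140),"blue":(H>100)&(H<125)&(S>120)&(X[...,2]<120),"orange":(H>=5)&(H<15)&(S>150)}.items():
        m=(m&ws&(X[...,2]>6)).astype(np.uint8)
        k,l,st,_=cv2.connectedComponentsWithStats(m)
        for i in range(1,k):
            if st[i,4]<120: continue
            p=X[l==i]; top=p[p[:,2]>np.percentile(p[:,2],90)-6]
            print(nm,st[i].tolist(),"lo",np.percentile(p,2,0).round(),"hi",np.percentile(p,98,0).round())
            if nm=="blue":
                q=p[abs(p[:,2]-46)<4]; r=cv2.minAreaRect(q[:,:2].astype(np.float32)); print("  top",r,q[:,2].mean())
            if nm=="red":
                q=p[p[:,2]>50]; print("  tab c",q.mean(0).round(1),cv2.minAreaRect(q[:,:2].astype(np.float32)))
                q=p[p[:,2]<46]; print("  box rect",cv2.minAreaRect(q[:,:2].astype(np.float32)))
    # rods
    m=ws&(X[...,2]>236)&(X[...,2]<256)&(X[...,0]>450)
    q=X[m]; xs=np.histogram(q[:,0],bins=np.arange(450,900,8)); print([(int(a),int(b)) for a,b in zip(xs[1],xs[0]) if b>20])
    # front rod
    x0=np.percentile(q[:,0],1); 
    for y0 in(-200,-120,-60,0,60,120,200):
        s=q[(abs(q[:,1]-y0)<10)]; s=s[s[:,0]<s[:,0].min()+14] if len(s) else s
        if len(s): print(y0,s.mean(0).round(1),s[:,0].min().round(1),s[:,0].max().round(1), s[:,2].max().round(1))
    print("y ext",np.percentile(q[:,1],[0.5,99.5]))
```

```text
scene floor z med -0.06856874401576975
red [211, 170, 22, 46, 595] lo [423.  30.   8.] hi [472. 103.  83.]
  tab c [456.2  88.1  70. ] ((456.192626953125, 92.21407318115234), (28.775794982910156, 9.882172584533691), 68.56287384033203)
  box rect ((447.3218994140625, 70.10496520996094), (81.46807861328125, 31.98794174194336), 69.09085845947266)
red [167, 204, 22, 36, 615] lo [328. -35.   8.] hi [365.  45.  83.]
  tab c [342.8 -23.7  71. ] ((342.8263244628906, -18.931772232055664), (32.04669952392578, 9.777944564819336), 76.87033081054688)
  box rect ((345.90667724609375, 4.719181060791016), (81.91613006591797, 30.66994857788086), 81.50149536132812)
red [199, 236, 40, 36, 1009] lo [ 396. -127.    8.] hi [471. -96.  83.]
  tab c [ 458.2 -114.3   70. ] ((457.85748291015625, -111.96044921875), (11.637033462524414, 28.055330276489258), 89.68838500976562)
  box rect ((433.5623779296875, -110.91242980957031), (34.88452911376953, 77.58544158935547), 89.8927230834961)
red [273, 264, 42, 38, 1140] lo [ 534. -220.    7.] hi [ 610. -182.   83.]
  tab c [ 547.9 -193.7   70.7] ((548.598876953125, -
[... 2814 characters left out ...]
o [524. 161.   8.] hi [592. 219.  53.]
[(586, 372), (594, 879), (602, 87), (610, 70), (618, 74), (626, 424), (634, 769), (642, 77), (650, 139), (658, 124), (666, 330), (674, 465), (682, 52), (690, 53), (698, 45), (706, 300), (714, 386), (722, 52), (730, 41), (738, 39), (746, 295), (754, 318), (762, 41), (770, 41), (778, 33), (786, 300), (794, 266)]
-200 [ 592.7 -199.6  247.6] 589.3 598.9 250.6
-120 [ 593.6 -120.1  247.5] 590.9 600.2 252.0
-60 [594.6 -60.4 247.3] 590.9 599.4 250.6
0 [ 5.951e+02 -4.000e-01  2.476e+02] 590.8 600.9 251.1
60 [595.7  60.3 247.4] 592.8 601.2 251.1
120 [596.4 120.5 247.9] 592.5 603.0 250.6
200 [597.5 200.  247.6] 594.1 603.0 250.8
y ext [-273.32679558  254.9026388 ]
```

Positions found, with sizes agreeing to about 2 mm:
- **Tub:** of the four candidates, only (460,443) lies at y≈-195, farthest to the robot's right, at x≈572.
- **Carrier:** centre (622,-19), yaw about 1.8°.
- **Front rod:** x≈596 at y=-19, so the carrier's middle is about 26 mm behind it.

Next are one close crop to check the tub and a helper to plan the rows.

```bash
cat >> h.py <<'E'
from scipy.spatial.transform import Rotation as Ro
def ori(theta,yaw):
    """tool y = heading yaw, dipping theta (deg); tool x horizontal, left"""
    t,w=np.radians([theta,yaw]); x=np.array([-np.sin(w),np.cos(w),0])
    y=np.array([np.cos(w)*np.cos(t),np.sin(w)*np.cos(t),-np.sin(t)])
    return np.stack([x,y,np.cross(x,y)],1)
def plan(wps,start=None):
    """wps: (tcp, R, rows, grip). prints rows in tool axes"""
    o=manip.get_obs(); p,R=(np.array(o["tool_pos"]),np.array(o["orientation"])) if start is None else start
    out=[]
    for q,Q,n,g in wps:
        p0=p.copy(); R0=R.copy(); rv=Ro.from_matrix(R0.T@Q).as_rotvec()
        for i in range(1,n+1):
            pt=p0+(np.array(q)-p0)*i/n; Rt=R0@Ro.from_rotvec(rv*i/n).as_matrix()
            w=np.round(Ro.from_matrix(R.T@Rt).as_rotvec(),3); s=np.round(R.T@(pt-p),1)
            out.append("%g %g %g %g %g %g %g"%(*w,*s,g)); p=p+R@s; R=R@Ro.from_rotvec(w).as_matrix()
    for i in range(0,len(out),8): print(";".join(out[i:i+8])); print()
    return p,R
def st():
    o=manip.get_obs(); print("t",round(o["clock"],2),"tcp",np.round(o["tool_pos"],1),"y",np.round(np.array(o["orientation"])[:,1],3),"x",np.round(np.array(o["orientation"])[:,0],3),"J",np.round(o["joints"],2),"F",np.round(o["force"],1),"open",round(o["opening"],1)); return o
E
python3 - <<'E'
from h import *
f=np.load("scene0.npz"); cv2.imwrite("pics/c.png",cv2.resize(f["im"][190:330,190:390],None,fx=4,fy=4))
plan([([480,-20,230],ori(90,2),16,1),([519,-20,105],ori(50,2),8,1)])
E
```

```text
-0 -0.017 -0 -31.7 0.1 -29.5 1;-0 -0.017 -0 -32.3 0 -28.9 1;-0 -0.016 -0 -32.7 0.1 -28.4 1;-0 -0.017 -0 -33.2 0.1 -27.8 1;-0 -0.017 -0 -33.7 0 -27.3 1;-0 -0.017 -0 -34.1 0.1 -26.7 1;-0 -0.017 -0 -34.5 0.1 -26.2 1;-0 -0.016 -0.001 -35 0 -25.5 1

-0 -0.017 0 -35.4 0.1 -25 1;-0 -0.017 0 -35.8 0 -24.3 1;-0 -0.017 0 -36.3 0 -23.8 1;-0 -0.017 0 -36.6 0.1 -23.1 1;-0 -0.016 0 -37 0 -22.5 1;-0 -0.017 0 -37.4 0 -22 1;-0 -0.017 0 -37.7 0.1 -21.2 1;-0 -0.017 -0 -38.1 -0 -20.7 1

-0.087 0 0 -0.2 15.6 -4.9 1;-0.088 0 0 -0.1 16 -3.5 1;-0.087 0 0 -0.2 16.2 -2 1;-0.087 0 0 -0.2 16.4 -0.7 1;-0.088 0 0 -0.2 16.3 0.8 1;-0.087 0 0 -0.1 16.3 2.2 1;-0.087 0 0 -0.2 15.9 3.6 1;-0.088 0 0 -0.2 15.6 4.9 1
```

View pics/c.png

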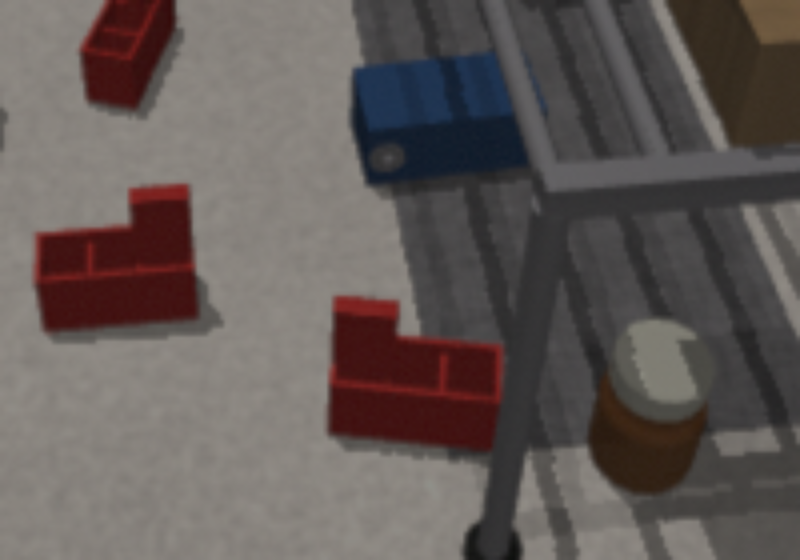

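The crop shows the chosen tub (415,375) with its tab at the robot's end, and the carrier with its stud at (388,155) sticking out in front of the rod.

>>> arm_command:
  motion: "0 -0.017 0 -32 0 -29.5 1;0 -0.017 0 -32.3 0 -29 1;0 -0.017 0 -32.7 0 -28.4 1;0 -0.017 0 -33.2 0 -27.8 1;0 -0.017 0 -33.7 0 -27.3 1;0 -0.017 0 -34.1 0 -26.7 1;0 -0.017 0 -34.5 0 -26.2 1;0 -0.016 0 -35 0 -25.5 1"

```text
clock: 1.1
tool_pos: [310.2, 280.5, 231.1]
orientation: [[0.098, -0.0, -0.995], [0.995, 0.0, 0.098], [0.0, -1.0, 0.0]]
force: [0.4, 1.3, -0.3]
opening: 85.8
```

>>> arm_command:
  motion: "0 -0.017 0 -35.4 0 -25 1;0 -0.017 0 -35.8 0 -24.3 1;0 -0.017 0 -36.3 0 -23.8 1;0 -0.017 0 -36.6 0 -23.1 1;0 -0.016 0 -37 0 -22.5 1;0 -0.017 0 -37.4 0 -22 1;0 -0.017 0 -37.7 0 -21.2 1;0 -0.017 0 -38.1 0 -20.7 1"

```text
clock: 2.1
tool_pos: [481.1, -21.1, 231.0]
orientation: [[-0.036, -0.0, -0.999], [0.999, 0.0, -0.036], [0.0, -1.0, 0.0]]
force: [-0.3, 0.3, -0.2]
opening: 85.8
```

>>> arm_command:
  motion: "-0.087 0 0 -0.2 15.6 -4.9 1;-0.087 0 0 -0.2 16 -3.5 1;-0.087 0 0 -0.2 16.2 -2 1;-0.087 0 0 -0.2 16.4 -0.7 1;-0.088 0 0 -0.2 16.3 0.8 1;-0.087 0 0 -0.2 16.3 2.2 1;-0.087 0 0 -0.2 15.9 3.6 1;-0.088 0 0 -0.2 15.6 4.9 1"

```text
clock: 3.1
tool_pos: [576.3, -28.4, 102.3]
orientation: [[-0.045, 0.601, -0.798], [0.999, 0.038, -0.028], [0.014, -0.799, -0.602]]
force: [-0.0, -0.5, -0.0]
opening: 85.4
```

Run:
```python
from h import *
st()
c=calibration("wrist"); im,d=grab_frame("wrist"); X=cloud("wrist",d,c)
print("cam",np.round(-np.array(c["R"]).T@c["t"]))
cv2.imwrite("pics/d.png",im)
hsv=cv2.cvtColor(im,cv2.COLOR_BGR2HSV); m=(hsv[...,0]>100)&(hsv[...,0]<125)&(hsv[...,1]>120)&(d>0)&(X[...,2]<60)&(X[...,2]>6)
p=X[m]; print(len(p))
q=p[abs(p[:,2]-46)<4]
if len(q): print("top",cv2.minAreaRect(q[:,:2].astype(np.float32)),np.percentile(q,[1,99],0).round(1).tolist())
q=p[p[:,2]<38]; print("front face",np.percentile(q,[1,99],0).round(1).tolist())
# studs: non-blue points near carrier sides
m=(X[...,0]>560)&(X[...,0]<610)&(abs(X[...,1]+20)<40)&(abs(X[...,1]+20)>27)&(X[...,2]>8)&(X[...,2]<40)
q=X[m]
for s in(1,-1):
    r=q[(q[:,1]+20)*s>0]; print(s,len(r),r.mean(0).round(1) if len(r) else 0, np.percentile(r,[2,98],0).round(1).tolist() if len(r) else 0)
```

```text
t 3.1 tcp [576.3 -28.4 102.3] y [ 0.601  0.038 -0.799] x [-0.045  0.999  0.014] J [-0.43 -0.84 -1.03  0.79  0.29 -0.39] F [-0.  -0.5 -0. ] open 85.4
cam [429. -36. 171.]
8692
top ((620.8851928710938, -20.12456512451172), (101.05611419677734, 49.53123474121094), 2.0740039348602295) [[570.9, -45.0, 42.7], [669.0, 3.7, 47.1]]
front face [[570.4, -45.3, 7.6], [573.2, 0.9, 37.8]]
1 32 [579.5   7.9  25.4] [[577.3, 7.1, 21.8], [582.6, 9.0, 28.1]]
-1 121 [578.9 -48.8  26.9] [[573.4, -51.5, 20.7], [584.7, -47.1, 33.5]]
```

View pics/d.png

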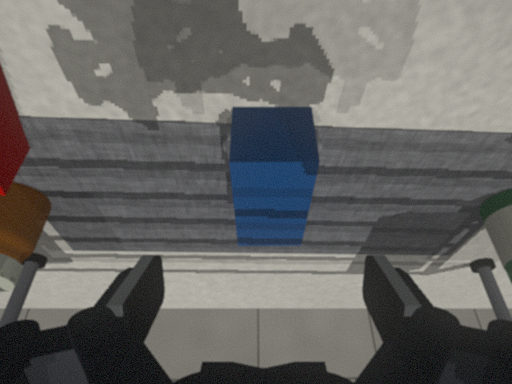

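The wrist view shows the carrier at (275,175), with its centre at (621,-20) and yaw 2.1°. The arm stopped at the J2 limit (-0.84), so the pose drawn back close to the robot is out of reach. I'll fit a rough kinematic model to see which tilts are feasible.

```bash
cat > kin.py <<'E'
from h import *
from scipy.optimize import least_squares
def Ry(a): return Ro.from_euler('y',a).as_matrix()
def Rz(a): return Ro.from_euler('z',a).as_matrix()
def fk(J,k):
    h,a,b,L,e,r0,b2=k
    A=Rz(J[0]); p=A@np.array([r0,e,h])
    A=A@Ry(J[1]); p=p+A@[0,0,a]
    A=A@Ry(-J[2]); p=p+A@[b,0,b2]
    A=A@Ry(J[3])@Rz(J[4])      # tool along local x
    p=p+A@[L,0,0]
    return p,A[:,0],A
E
python3 - <<'E'
from kin import *
o=manip.get_obs(); J2,p2,R2=map(np.array,(o["joints"],o["tool_pos"],o["orientation"]))
J1=np.array([1.119,.1045,.0965,1.564,0,1.353]);p1=np.array([139.,583.6,230.9])
print(fk(J2,[0]*7)[1],R2[:,1],fk(J1,[0]*7)[1])
np.savez("data.npz",J=[J1,J2],p=[p1,p2])
f=lambda k:np.r_[fk(J1,[*k,0,0])[0]-p1,fk(J2,[*k,0,0])[0]-p2]
s=least_squares(f,[300,500,500,250,130]);print(s.x.round(1),s.fun.round(1))
E
```

```text
[ 0.59959161  0.03997496 -0.79930714] [ 0.59959161  0.03997496 -0.79930714] [-5.25502324e-04 -1.08290156e-03 -9.99999276e-01]
[295.1 239.9 563.1 302.  129.9] [ 0.8  1.9 -3.7 -1.3  0.5  3.7]
```

Run:
```python
from h import *
plan([([588,-21,60],ori(57,2),5,1)])
```

```text
0.014 -0 0.004 1.1 7.6 2.5 1;0.013 -0 0.004 1.2 7.7 2.4 1;0.014 -0.001 0.003 1.2 7.6 2.4 1;0.014 0 0.004 1.2 7.7 2.2 1;0.013 0 0.004 1.3 7.7 2.1 1
```

>>> arm_command:
  motion: "0.014 0 0.004 1.1 7.6 2.5 1;0.014 0 0.004 1.2 7.7 2.4 1;0.014 0 0.003 1.2 7.6 2.4 1;0.013 0 0.004 1.2 7.7 2.2 1;0.013 0 0.004 1.3 7.7 2.1 1"

```text
clock: 3.78
tool_pos: [588.5, -21.4, 65.2]
orientation: [[-0.034, 0.543, -0.839], [0.999, 0.017, -0.03], [-0.002, -0.839, -0.544]]
force: [-0.1, -1.8, -0.8]
opening: 85.5
```

```bash
cat >> kin.py <<'E'
def addfit():
    o=st(); d=np.load("data.npz"); J=np.vstack([d["J"],o["joints"]]);p=np.vstack([d["p"],o["tool_pos"]]); np.savez("data.npz",J=J,p=p)
    f=lambda k:np.r_[np.concatenate([fk(j,k)[0]-q for j,q in zip(J,p)]),np.array(k[5:7])*.01]
    s=least_squares(f,[300,400,500,250,130,0,0]); print(s.x.round(1),s.fun.round(1)); np.save("k.npy",s.x); return s.x
LO=np.array([-2.99,-.84,-1.1,-1.84,-1.51]);HI=np.array([2.99,1.86,1.16,2.11,1.56])
def ik(p,y,k,J0):
    f=lambda J:np.r_[(fk(J,k)[0]-p)/100,(fk(J,k)[1]-y)*3]
    s=least_squares(f,np.clip(J0,LO+.01,HI-.01),bounds=(LO,HI)); return s.x,np.abs(s.fun).max()*100
E
python3 - <<'E'
from kin import *
k=addfit(); J=np.array(manip.get_obs()["joints"])[:5]
for p,th in [((595,-21,7),50),((595,-21,7),57),((593,-21,5),62),((610,-20,85),55),((610,-20,85),40),((610,-20,85),30),((610,-20,85),20),((650,-20,70),30),((650,-20,40),45),((640,-20,20),55),((640,-20,10),62),((560,-20,100),70),((580,-190,110),60),((580,-190,60),70),((580,-190,60),80)]:
    x,e=ik(np.array(p),ori(th,2)[:,1],k,J); print(p,th,x.round(2),round(e,1))
E
```

```text
t 3.77 tcp [588.5 -21.4  65.2] y [ 0.543  0.017 -0.839] x [-0.034  0.999 -0.002] J [-0.37 -0.65 -0.96  0.72  0.21 -0.35] F [-0.1 -1.8 -0.8] open 85.5
[172.  263.6 529.3 303.8 129.6  29.1 103.7] [ 0.4  0.5 -1.1 -1.2  0.7  3.2  0.7 -0.2 -2.1  0.3  1. ]
(595, -21, 7) 50 [-0.39 -0.65 -1.1   0.49  0.26] 6.6
(595, -21, 7) 57 [-0.37 -0.57 -1.01  0.59  0.22] 0.0
(593, -21, 5) 62 [-0.35 -0.47 -0.91  0.67  0.18] 0.0
(610, -20, 85) 55 [-0.36 -0.6  -0.9   0.7   0.22] 0.0
(610, -20, 85) 40 [-0.41 -0.79 -1.1   0.48  0.33] 12.9
(610, -20, 85) 30 [-0.42 -0.73 -1.1   0.32  0.38] 38.7
(610, -20, 85) 20 [-0.44 -0.64 -1.1   0.09  0.46] 66.9
(650, -20, 70) 30 [-0.4  -0.63 -1.1   0.14  0.37] 18.6
(650, -20, 40) 45 [-0.36 -0.52 -0.99  0.36  0.28] 0.0
(640, -20, 20) 55 [-0.34 -0.39 -0.86  0.52  0.21] 0.0
(640, -20, 10) 62 [-0.31 -0.26 -0.73  0.63  0.16] 0.0
(560, -20, 100) 70 [-0.34 -0.52 -0.74  1.02  0.13] 0.0
(580, -190, 110) 60 [-0.71 -0.45 -0.71  0.91  0.34] 0.0
(580, -190, 60) 70 [-0.64 -0.25 -0.59  0.95  0.22] 0.0
(580, -190, 60) 80 [-0.58 -0.07 -0.4   1.09  0.1 ] 0.0
```

Run:
```python
from kin import *
k=np.load("k.npy"); J=np.array(manip.get_obs()["joints"])[:5]
print("min feasible theta / D for stud (s,z)")
for s,z in [(-8,100),(-8,91),(15,91),(35,86),(52,75),(60,65),(50,38),(49,25)]:
    r=[]
    for th in (40,45,50,55,60):
        y=ori(th,1)[:,1]; x,e=ik(np.array([596+s,-21,z])+20*y,y,k,J); t=np.radians(th)
        r.append((th,round(e,1),round((240-z)*np.cos(t)-s*np.sin(t))))
    print(s,z,r)
y=ori(57,2)[:,1]; plan([(np.array([582,-21.2,23])+20*y,ori(57,2),6,1)])
```

```text
min feasible theta / D for stud (s,z)
-8 100 [(40, np.float64(15.9), 112), (45, np.float64(4.3), 105), (50, np.float64(0.0), 96), (55, np.float64(0.0), 87), (60, np.float64(0.0), 77)]
-8 91 [(40, np.float64(17.6), 119), (45, np.float64(5.9), 111), (50, np.float64(0.0), 102), (55, np.float64(0.0), 92), (60, np.float64(0.0), 81)]
15 91 [(40, np.float64(6.0), 104), (45, np.float64(0.0), 95), (50, np.float64(0.0), 84), (55, np.float64(0.0), 73), (60, np.float64(0.0), 62)]
35 86 [(40, np.float64(0.0), 95), (45, np.float64(0.0), 84), (50, np.float64(0.0), 72), (55, np.float64(0.0), 60), (60, np.float64(0.0), 47)]
52 75 [(40, np.float64(0.0), 93), (45, np.float64(0.0), 80), (50, np.float64(0.0), 66), (55, np.float64(0.0), 52), (60, np.float64(0.0), 37)]
60 65 [(40, np.float64(0.0), 95), (45, np.float64(0.0), 81), (50, np.float64(0.0), 67), (55, np.float64(0.0), 51), (60, np.float64(0.0), 36)]
50 38 [(40, np.float64(0.0), 123), (45, np.float64(0.0), 107), (50, np.float64(0.0), 92), (55, np.float64(0.0), 75), (60, np.float64(0.0), 58)]
49 25 [(40, np.float64(0.0), 133), (45, np.float64(0.0), 117), (50, np.float64(0.0), 101), (55, np.float64(0.0), 83), (60, np.float64(0.0), 65)]
-0 0 -0 0.1 8.7 4.7 1;-0 0 -0.001 0.1 8.6 4.8 1;-0.001 0 -0 0.1 8.7 4.7 1;0 0.001 -0.001 0.1 8.6 4.7 1;0 -0 -0 0.1 8.7 4.8 1;-0 -0 -0 0.1 8.6 4.7 1
```

Everything is feasible. Descend and pinch the studs.

>>> arm_command:
  motion: "0 0 0 0.1 8.7 4.7 1;0 0 0 0.1 8.7 4.7 1;0 0 0 0.1 8.7 4.7 1;0 0 0 0.1 8.7 4.7 1;0 0 0 0.1 8.6 4.7 1;0 0 0 0.1 8.6 4.7 1;0 0 0 0 0 0 1"

```text
clock: 4.65
tool_pos: [592.0, -20.6, 4.7]
orientation: [[-0.034, 0.543, -0.839], [0.999, 0.018, -0.029], [-0.001, -0.84, -0.543]]
force: [0.0, -0.5, 0.0]
opening: 85.4
```

Run:
```python
from h import *
st(); c=calibration("wrist"); im,d=grab_frame("wrist"); X=cloud("wrist",d,c)
cv2.imwrite("pics/e.png",im)
hsv=cv2.cvtColor(im,cv2.COLOR_BGR2HSV); m=(hsv[...,0]>100)&(hsv[...,0]<125)&(hsv[...,1]>120)&(d>0)&(abs(X[...,2]-46)<4)
print(cv2.minAreaRect(X[m][:,:2].astype(np.float32)))
```

```text
t 4.65 tcp [592.  -20.6   4.7] y [ 0.543  0.018 -0.84 ] x [-0.034  0.999 -0.001] J [-0.37 -0.55 -1.01  0.57  0.21 -0.34] F [ 0.  -0.5  0. ] open 85.4
((579.8591918945312, -31.609970092773438), (63.13006591796875, 115.08207702636719), 0.781282901763916)
```

View pics/e.png

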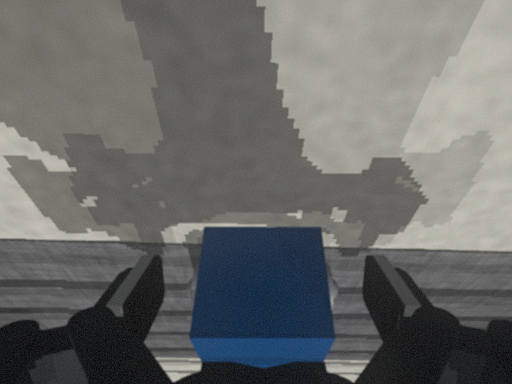

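The carrier is centred between the fingers, and the studs at (192,290) and (333,290) are level with the pads. Closing.

>>> arm_command:
  motion: "0 0 0 0 0 0 -1;0 0 0 0 0 0 -1;0 0 0 0 0 0 -1;0 0 0 0 0 0 -1;0 0 0 0 0 0 -1"

```text
clock: 5.32
tool_pos: [593.5, -21.1, 7.6]
orientation: [[-0.034, 0.546, -0.837], [0.999, 0.017, -0.03], [-0.002, -0.838, -0.546]]
force: [-8.8, 0.7, 9.8]
opening: 57.7
```

Run:
```python
from h import *
o=st(); y=ori(57,2)[:,1]; yy=np.array(o["orientation"])[:,1]; p=np.array(o["tool_pos"])
print("ball dist b",(np.array([582,-21,23])-p)@yy)
b=20
def T(s,z,th): return np.array([596+s,-21,z])+b*ori(th,2)[:,1]
plan([(T(-12,50,57),ori(57,2),6,-1),(T(-8,103,56),ori(56,2),8,-1)])
```

```text
t 5.33 tcp [593.5 -21.1   7.6] y [ 0.546  0.017 -0.838] x [-0.034  0.999 -0.002] J [-0.37 -0.55 -1.01  0.57  0.21 -0.34] F [-8.8  0.7  9.8] open 57.7
ball dist b -19.215677370417175
0 0 -0 0.1 -3.5 -2.5 -1;0 0 -0.001 0 -3.4 -2.5 -1;0.001 0 -0 0.1 -3.5 -2.6 -1;-0 0.001 -0.001 0.1 -3.4 -2.5 -1;0 -0 0 0 -3.5 -2.5 -1;0 -0 -0 0.1 -3.5 -2.5 -1;-0.002 -0 -0 -0 -5.3 -4.1 -1;-0.002 -0 -0 -0 -5.2 -4.1 -1

-0.002 -0 -0 -0.1 -5.3 -4.1 -1;-0.003 -0 -0 0 -5.3 -4.1 -1;-0.002 -0 -0 0 -5.2 -4.1 -1;-0.002 -0 -0 -0 -5.2 -4.1 -1;-0.002 -0 -0 -0 -5.3 -4.2 -1;-0.002 -0 -0 -0.1 -5.2 -4.1 -1
```

>>> arm_command:
  motion: "0 0 0 0 -3.5 -2.5 -1;0 0 0 0 -3.5 -2.5 -1;0 0 0 0 -3.5 -2.5 -1;0 0 0 0 -3.5 -2.5 -1;0 0 0 0 -3.5 -2.5 -1;0 0 0 0 -3.5 -2.5 -1"

```text
clock: 6.08
tool_pos: [593.9, -20.8, 32.1]
orientation: [[-0.034, 0.544, -0.838], [0.999, 0.017, -0.03], [-0.002, -0.839, -0.544]]
force: [-0.1, -0.4, -3.3]
opening: 57.2
```

>>> arm_command:
  motion: "-0.002 0 0 0 -5.3 -4.1 -1;-0.002 0 0 0 -5.3 -4.1 -1;-0.002 0 0 0 -5.3 -4.1 -1;-0.002 0 0 0 -5.2 -4.1 -1;-0.002 0 0 0 -5.2 -4.1 -1;-0.002 0 0 0 -5.2 -4.1 -1;-0.002 0 0 0 -5.2 -4.1 -1;-0.002 0 0 0 -5.2 -4.1 -1"

```text
clock: 7.08
tool_pos: [598.2, -20.5, 85.3]
orientation: [[-0.034, 0.557, -0.829], [0.999, 0.018, -0.029], [-0.002, -0.83, -0.558]]
force: [-0.3, -0.1, -2.8]
opening: 57.7
```

Run:
```python
from h import *
st()
def crop(n,c,dz):
    im,d=grab_frame(n); K=calibration(n); 
    np.savez(n+"1.npz",im=im,d=d); return cv2.resize(im[c[1]:c[3],c[0]:c[2]],(400,400))
a=crop("scene",(240,140,400,300),0); b=crop("side",(170,120,330,280),0)
cv2.imwrite("pics/f.png",np.hstack([a,b]))
```

```text
t 7.08 tcp [598.2 -20.5  85.3] y [ 0.557  0.018 -0.83 ] x [-0.034  0.999 -0.002] J [-0.37 -0.65 -0.93  0.73  0.22 -0.34] F [-0.3 -0.1 -2.8] open 57.7
```

View pics/f.png

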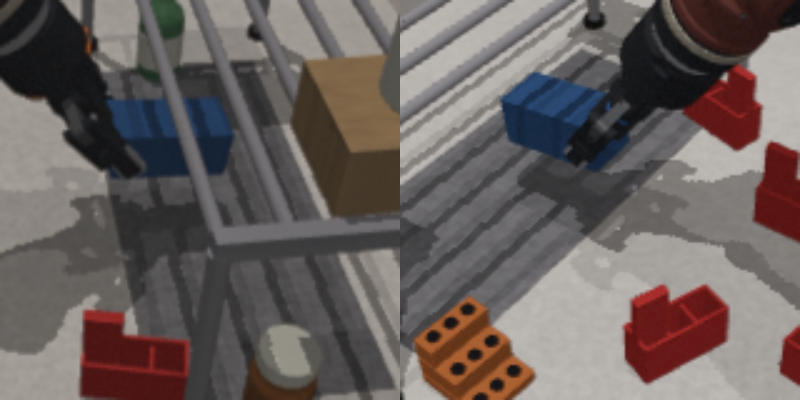

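The carrier came up with the grip but did not swing, because the full grip force jams the balls. I'll lower it until the far end nearly touches, then ease the finger target in steps to lighten the grip.

>>> arm_command:
  motion: "0 0 0 0 6.5 4.1 -1;0 0 0 0 6.5 4.1 -1;0 0 0 0 6.5 4.1 -1;0 0 0 0 6.5 4.1 -1;0 0 0 0 6.5 4.1 -1;0 0 0 0 6.5 4.1 -1;0 0 0 0 6.5 4.1 -1;0 0 0 0 6.5 4 0.2"

```text
clock: 8.18
tool_pos: [600.1, -20.6, 23.0]
orientation: [[-0.034, 0.557, -0.83], [0.999, 0.018, -0.029], [-0.002, -0.83, -0.558]]
force: [-0.1, -0.7, -2.5]
opening: 56.9
```

>>> arm_command:
  motion: "0 0 0 0 0 0 0.28;0 0 0 0 0 0 0.28"

```text
clock: 8.43
tool_pos: [600.3, -20.6, 23.7]
orientation: [[-0.034, 0.558, -0.829], [0.999, 0.018, -0.03], [-0.002, -0.83, -0.558]]
force: [-0.1, 0.9, -2.5]
opening: 57.3
```

>>> arm_command:
  motion: "0 0 0 0 0 0 0.33;0 0 0 0 0 0 0.33"

```text
clock: 8.68
tool_pos: [600.3, -20.7, 23.8]
orientation: [[-0.034, 0.558, -0.829], [0.999, 0.017, -0.03], [-0.002, -0.83, -0.558]]
force: [0.3, 0.3, -2.7]
opening: 57.3
```

```bash
cat > look.py <<'E'
from h import *
def look(show=None):
    o=st(); im,d=grab_frame("side"); X=cloud("side",d)
    hsv=cv2.cvtColor(im,cv2.COLOR_BGR2HSV)
    m=(hsv[...,0]>100)&(hsv[...,0]<125)&(hsv[...,1]>110)&(d>0)&(X[...,2]<200)&(X[...,2]>2)&(abs(X[...,1]+20)<60)&(X[...,0]>520)&(X[...,0]<760)
    p=X[m]; print("blue n",len(p),"x",np.percentile(p[:,0],[1,99]).round(),"y",np.percentile(p[:,1],[1,99]).round(),"z",np.percentile(p[:,2],[1,99]).round())
    # fit top-ish profile in X-Z
    for x0 in range(540,720,15):
        q=p[abs(p[:,0]-x0)<7]
        if len(q)>8: print((x0,np.percentile(q[:,2],[3,97]).round().tolist()),end=" ")
    print()
    if show: cv2.imwrite(show,cv2.resize(im[110:270,170:350],None,fx=3.5,fy=3.5))
E
python3 -c "
from look import *
look()"
```

```text
t 8.68 tcp [600.3 -20.7  23.8] y [ 0.558  0.017 -0.83 ] x [-0.034  0.999 -0.002] J [-0.36 -0.57 -0.99  0.59  0.22 -0.34] F [ 0.3  0.3 -2.7] open 57.3
blue n 903 x [577. 679.] y [-42.   8.] z [12. 64.]
(585, [16.0, 63.0]) (600, [47.0, 63.0]) (615, [17.0, 61.0]) (630, [15.0, 60.0]) (645, [13.0, 58.0]) (660, [12.0, 56.0]) (675, [12.0, 55.0])
```

>>> arm_command:
  motion: "0 0 0 0 0 0 0.36;0 0 0 0 0 0 0.36"

```text
clock: 8.98
tool_pos: [600.1, -20.6, 23.5]
orientation: [[-0.034, 0.557, -0.83], [0.999, 0.018, -0.029], [-0.002, -0.83, -0.558]]
force: [0.0, 0.2, -2.8]
opening: 58.3
```

>>> arm_command:
  motion: "0 0 0 0 0 0 0.38;0 0 0 0 0 0 0.38"

```text
clock: 9.22
tool_pos: [600.1, -20.6, 23.5]
orientation: [[-0.034, 0.558, -0.829], [0.999, 0.018, -0.03], [-0.002, -0.83, -0.558]]
force: [-0.7, -0.7, -2.7]
opening: 59.2
```

```bash
python3 -c "
from look import *
look()"
```

```text
t 9.22 tcp [600.1 -20.6  23.5] y [ 0.558  0.018 -0.83 ] x [-0.034  0.999 -0.002] J [-0.36 -0.57 -0.99  0.59  0.22 -0.34] F [-0.7 -0.7 -2.7] open 59.2
blue n 875 x [562. 679.] y [-42.   9.] z [ 7. 88.]
(570, [20.0, 95.0]) (585, [17.0, 64.0]) (600, [47.0, 62.0]) (615, [12.0, 60.0]) (630, [13.0, 57.0]) (645, [7.0, 55.0]) (660, [7.0, 51.0]) (675, [10.0, 48.0])
```

>>> arm_command:
  motion: "0 0 0 0 0 0 0.4;0 0 0 0 0 0 0.4"

```text
clock: 9.52
tool_pos: [600.2, -20.6, 23.7]
orientation: [[-0.034, 0.558, -0.829], [0.999, 0.018, -0.03], [-0.002, -0.83, -0.558]]
force: [0.4, 0.2, -1.5]
opening: 59.9
```

```bash
python3 -c "
from look import *
look()"
```

```text
t 9.53 tcp [600.2 -20.6  23.7] y [ 0.558  0.018 -0.83 ] x [-0.034  0.999 -0.002] J [-0.36 -0.57 -0.99  0.59  0.22 -0.34] F [ 0.4  0.2 -1.5] open 59.9
blue n 873 x [575. 680.] y [-43.   8.] z [ 6. 66.]
(570, [21.0, 89.0]) (585, [18.0, 64.0]) (600, [48.0, 62.0]) (615, [14.0, 60.0]) (630, [12.0, 57.0]) (645, [10.0, 54.0]) (660, [6.0, 51.0]) (675, [9.0, 48.0])
```

>>> arm_command:
  motion: "0 0 0 0 0 0 0.415;0 0 0 0 0 0 0.415"

```text
clock: 9.82
tool_pos: [600.2, -20.6, 23.5]
orientation: [[-0.034, 0.558, -0.829], [0.999, 0.018, -0.03], [-0.002, -0.83, -0.558]]
force: [-0.5, -0.5, -2.2]
opening: 60.5
```

```bash
python3 -c "
from look import *
look()"
```

```text
t 9.82 tcp [600.2 -20.6  23.5] y [ 0.558  0.018 -0.83 ] x [-0.034  0.999 -0.002] J [-0.36 -0.57 -0.99  0.59  0.22 -0.34] F [-0.5 -0.5 -2.2] open 60.5
blue n 875 x [567. 679.] y [-43.   8.] z [ 6. 74.]
(570, [20.0, 93.0]) (585, [17.0, 65.0]) (600, [48.0, 62.0]) (615, [14.0, 60.0]) (630, [11.0, 57.0]) (645, [7.0, 54.0]) (660, [6.0, 51.0]) (675, [9.0, 48.0])
```

The far end is now resting on the bench, at about 12°. Raising with the light grip to see whether it swings down.

>>> arm_command:
  motion: "0 0 0 0 -4.2 -2.8 0.405;0 0 0 0 -4.2 -2.8 0.405;0 0 0 0 -4.2 -2.8 0.405;0 0 0 0 -4.2 -2.8 0.405;0 0 0 0 -4.2 -2.8 0.405;0 0 0 0 -4.2 -2.8 0.405"

```text
clock: 10.62
tool_pos: [600.0, -20.5, 54.1]
orientation: [[-0.034, 0.557, -0.83], [0.999, 0.018, -0.029], [-0.002, -0.83, -0.558]]
force: [0.6, 0.8, -2.7]
opening: 60.4
```

```bash
python3 -c "
from look import *
look()"
```

```text
t 10.62 tcp [600.  -20.5  54.1] y [ 0.557  0.018 -0.83 ] x [-0.034  0.999 -0.002] J [-0.36 -0.61 -0.97  0.66  0.22 -0.34] F [ 0.6  0.8 -2.7] open 60.4
blue n 708 x [546. 673.] y [-42.  10.] z [  9. 126.]
(570, [56.0, 131.0]) (585, [42.0, 90.0]) (600, [35.0, 93.0]) (615, [27.0, 84.0]) (630, [16.0, 73.0]) (645, [6.0, 63.0]) (660, [14.0, 53.0]) (675, [34.0, 43.0])
```

It is swinging as intended, now about 35° and still touching. Continue up to the free hang.

>>> arm_command:
  motion: "0 0 0 0.1 -3.1 -2.5 0.405;0 0 0 0.1 -3.1 -2.5 0.405;0 0 0 0 -3.1 -2.5 0.405;0 0 0 0 -3.1 -2.5 0.405;0 0 0 0 -3.1 -2.5 0.405;0 0 0 0 -3.1 -2.5 0.405;0 0 0 0 -3 -2.4 0.405;0 0 0 0 0 0 0.405"

```text
clock: 11.68
tool_pos: [602.4, -20.2, 81.7]
orientation: [[-0.034, 0.558, -0.829], [0.999, 0.017, -0.03], [-0.002, -0.83, -0.558]]
force: [0.8, -0.2, -3.1]
opening: 60.6
```

```bash
python3 -c "
from look import *
look('pics/g.png')"
```

```text
t 11.68 tcp [602.4 -20.2  81.7] y [ 0.558  0.017 -0.83 ] x [-0.034  0.999 -0.002] J [-0.36 -0.63 -0.93  0.72  0.22 -0.34] F [ 0.8 -0.2 -3.1] open 60.6
blue n 961 x [547. 613.] y [-44.   6.] z [  9. 139.]
(540, [134.0, 150.0]) (555, [13.0, 72.0]) (570, [11.0, 105.0]) (585, [9.0, 86.0]) (600, [22.0, 72.0]) (615, [95.0, 102.0])
```

View pics/g.png

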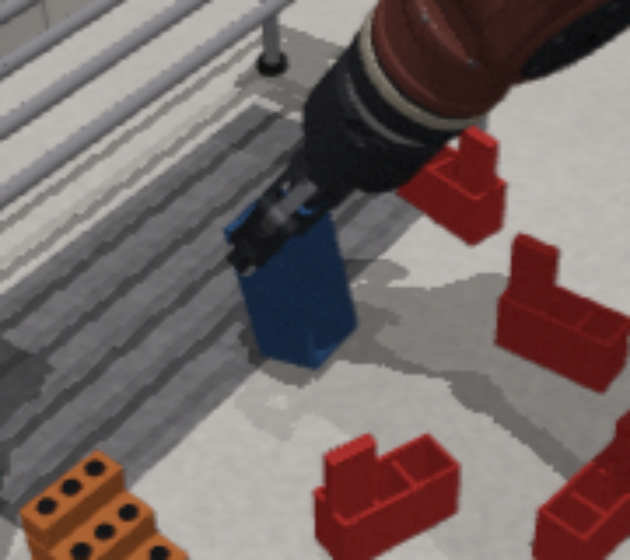

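The carrier hangs as predicted: its bottom faces inwards and the far end (295,350) leans towards the robot. Next I'll set the edge down and tip it inward along an arc, flattening the tool to clear the rod.

Run:
```python
from h import *
b=20; T=lambda X,z,th:(np.array([X,-20.5,z])+b*ori(th,2)[:,1],ori(th,2))
g=.4
w=[(593,91,56,3),(613,89,54,4),(628,85,50,4),(643,78,47,4),(656,69,45,4)]
plan([(*T(X,z,th),n,g) for X,z,th,n in w])
```

```text
-0.001 0 -0.001 0 2.3 0.8 0.4;-0 0 -0 0 2.2 0.7 0.4;-0.001 0.001 -0.001 0 2.3 0.8 0.4;-0.009 -0 0 -0.2 3.2 -4 0.4;-0.008 -0 0 -0.1 3.2 -4 0.4;-0.009 -0 0 -0.2 3.3 -4 0.4;-0.009 -0.001 0 -0.2 3.3 -4 0.4;-0.017 0 0 -0.1 3 -2.8 0.4

-0.018 0 0 -0.1 3.1 -2.7 0.4;-0.017 0 0 -0.2 3.1 -2.7 0.4;-0.018 0 0 -0.1 3.1 -2.6 0.4;-0.013 0 0 -0.1 3.7 -2 0.4;-0.013 0 0 -0.2 3.8 -2 0.4;-0.013 0 0 -0.1 3.8 -1.9 0.4;-0.013 0 0 -0.1 3.8 -1.9 0.4;-0.009 0 0 -0.1 3.9 -1 0.4

-0.008 0 0 -0.1 3.8 -1 0.4;-0.009 0 0 -0.2 3.9 -0.9 0.4;-0.009 0 0 -0.1 3.9 -0.9 0.4
```

>>> arm_command:
  motion: "0 0 0 0 2.3 0.8 0.4;0 0 0 0 2.3 0.8 0.4;0 0 0 0 2.3 0.8 0.4;-0.009 0 0 -0.2 3.2 -4 0.4;-0.009 0 0 -0.1 3.2 -4 0.4;-0.009 0 0 -0.2 3.3 -4 0.4;-0.009 0 0 -0.1 3.3 -4 0.4"

```text
clock: 12.6
tool_pos: [627.6, -20.5, 76.6]
orientation: [[-0.035, 0.593, -0.805], [0.999, 0.018, -0.03], [-0.004, -0.805, -0.593]]
force: [0.3, 1.7, 6.9]
opening: 59.7
```

>>> arm_command:
  motion: "-0.017 0 0 -0.1 3 -2.8 0.4;-0.018 0 0 -0.1 3.1 -2.7 0.4;-0.017 0 0 -0.2 3.1 -2.7 0.4;-0.018 0 0 -0.1 3.1 -2.6 0.4"

```text
clock: 13.1
tool_pos: [643.0, -20.3, 72.5]
orientation: [[-0.035, 0.646, -0.762], [0.999, 0.02, -0.029], [-0.003, -0.763, -0.647]]
force: [1.4, 0.7, 3.8]
opening: 60.0
```

```bash
python3 -c "
from look import *
look()"
```

```text
t 13.1 tcp [643.  -20.3  72.5] y [ 0.646  0.02  -0.763] x [-0.035  0.999 -0.003] J [-0.35 -0.58 -0.96  0.52  0.24 -0.3 ] F [1.4 0.7 3.8] open 60.0
blue n 956 x [567. 653.] y [-44.   7.] z [  7. 124.]
(570, [22.0, 128.0]) (585, [13.0, 65.0]) (600, [7.0, 88.0]) (615, [16.0, 83.0]) (630, [35.0, 92.0]) (645, [83.0, 95.0]) (660, [83.0, 87.0])
```

Tipping is going well, with the pivot near X=600. Continuing.

>>> arm_command:
  motion: "-0.013 0 0 -0.1 3.7 -2 0.4;-0.013 0 0 -0.2 3.8 -2 0.4;-0.013 0 0 -0.1 3.8 -1.9 0.4;-0.013 0 0 -0.1 3.8 -1.9 0.4;-0.009 0 0 -0.1 3.9 -1 0.4;-0.009 0 0 -0.1 3.8 -1 0.4;-0.009 0 0 -0.2 3.9 -0.9 0.4;-0.009 0 0 -0.1 3.9 -0.9 0.4"

```text
clock: 14.15
tool_pos: [670.9, -20.1, 55.5]
orientation: [[-0.035, 0.708, -0.705], [0.999, 0.023, -0.026], [-0.002, -0.706, -0.709]]
force: [4.4, -0.7, 4.4]
opening: 59.7
```

Run:
```python
from look import *
look()
b=20; T=lambda X,z,th:(np.array([X,-20.5,z])+b*ori(th,2)[:,1],ori(th,2))
w=[(656,58,47,4),(652,47,52,4),(647,35,57,4),(645,26,60,4)]
plan([(*T(X,z,th),n,.4) for X,z,th,n in w])
```

```text
t 14.15 tcp [670.9 -20.1  55.5] y [ 0.708  0.023 -0.706] x [-0.035  0.999 -0.002] J [-0.35 -0.5  -1.    0.33  0.27 -0.28] F [ 4.4 -0.7  4.4] open 59.7
blue n 827 x [578. 661.] y [-44.   7.] z [ 7. 98.]
(585, [23.0, 48.0]) (600, [7.0, 60.0]) (615, [8.0, 69.0]) (630, [19.0, 67.0]) (645, [30.0, 97.0]) (660, [44.0, 98.0]) 
0.009 0 -0 0 1.8 2.3 0.4;0.01 0.001 -0.001 0 1.9 2.3 0.4;0.009 -0 -0 0 1.8 2.3 0.4;0.009 0 -0.001 0 1.9 2.2 0.4;0.022 0 0 0 1.3 3 0.4;0.022 0 0 0.1 1.4 3.1 0.4;0.022 0 0 0 1.4 2.9 0.4;0.022 0 0 0.1 1.6 3 0.4

0.022 0 0 0 1.6 3.3 0.4;0.021 0 0 0.1 1.6 3.2 0.4;0.022 0 0 0 1.7 3.2 0.4;0.022 0 0 0.1 1.8 3.1 0.4;0.013 0 0 0 1.6 1.9 0.4;0.013 0 0 0 1.6 1.9 0.4;0.013 0 0 0 1.7 1.9 0.4;0.013 0 0 0 1.7 1.8 0.4
```

>>> arm_command:
  motion: "0.009 0 0 0 1.8 2.3 0.4;0.009 0 0 0 1.9 2.3 0.4;0.009 0 0 0 1.8 2.3 0.4;0.009 0 0 0 1.9 2.3 0.4;0.022 0 0 0 1.4 3 0.4;0.022 0 0 0 1.4 3 0.4;0.022 0 0 0 1.4 3 0.4;0.022 0 0 0 1.5 3 0.4"

```text
clock: 15.2
tool_pos: [663.2, -20.3, 30.4]
orientation: [[-0.034, 0.613, -0.79], [0.999, 0.02, -0.028], [-0.002, -0.79, -0.613]]
force: [1.3, 1.3, 0.4]
opening: 59.9
```

```bash
python3 -c "
from look import *
look()"
```

```text
t 15.2 tcp [663.2 -20.3  30.4] y [ 0.613  0.02  -0.79 ] x [-0.034  0.999 -0.002] J [-0.33 -0.38 -0.89  0.44  0.22 -0.29] F [1.3 1.3 0.4] open 59.9
blue n 897 x [565. 660.] y [-45.   6.] z [ 7. 99.]
(570, [10.0, 47.0]) (585, [7.0, 53.0]) (600, [9.0, 67.0]) (615, [13.0, 99.0]) (630, [18.0, 53.0]) (645, [22.0, 72.0]) (660, [48.0, 75.0])
```

Sliding and lowering without strain, with the tilt now around 17°. Continue to flat.

>>> arm_command:
  motion: "0.022 0 0 0 1.6 3.3 0.4;0.022 0 0 0 1.6 3.2 0.4;0.022 0 0 0 1.7 3.2 0.4;0.022 0 0 0 1.7 3.1 0.4;0.013 0 0 0 1.6 1.9 0.4;0.013 0 0 0 1.6 1.9 0.4;0.013 0 0 0 1.7 1.9 0.4;0.013 0 0 0 1.7 1.9 0.4"

```text
clock: 16.25
tool_pos: [653.8, -20.7, 8.1]
orientation: [[-0.034, 0.497, -0.867], [0.999, 0.015, -0.031], [-0.002, -0.867, -0.497]]
force: [0.2, 1.3, -0.6]
opening: 60.3
```

```bash
python3 -c "
from look import *
look('pics/i.png')"
```

```text
t 16.25 tcp [653.8 -20.7   8.1] y [ 0.497  0.015 -0.867] x [-0.034  0.999 -0.002] J [-0.31 -0.24 -0.76  0.56  0.17 -0.3 ] F [ 0.2  1.3 -0.6] open 60.3
blue n 872 x [559. 656.] y [-45.   6.] z [ 4. 64.]
(555, [8.0, 47.0]) (570, [4.0, 48.0]) (585, [4.0, 48.0]) (600, [4.0, 67.0]) (615, [5.0, 48.0]) (630, [3.0, 30.0]) (645, [5.0, 25.0]) (660, [46.0, 52.0])
```

View pics/i.png

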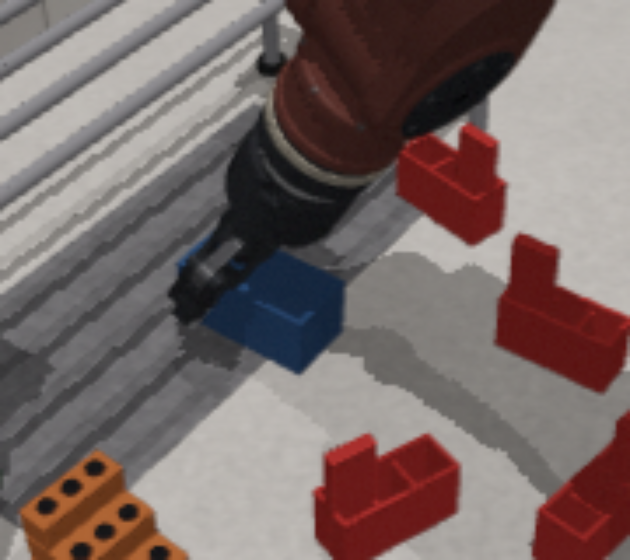

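The carrier lies right way up, near end at (300,350), level by its edges, with its centre at about X=605 (9 mm behind the rod). Release and retreat along the tool axis.

>>> arm_command:
  motion: "0 0 0 0 0 0 0.6;0 0 0 0 0 0 1;0 0 0 0 0 0 1;0 0 0 0 -10 0 1;0 0 0 0 -15 0 1;0 0 0 0 -15 0 1;0 0 0 0 -20 0 1;0 0 0 0 -20 0 1"

```text
clock: 17.3
tool_pos: [613.6, -21.9, 78.8]
orientation: [[-0.034, 0.498, -0.866], [0.999, 0.015, -0.031], [-0.002, -0.867, -0.499]]
force: [-0.3, -0.2, -1.4]
opening: 85.4
```

>>> arm_command:
  motion: "0 0 0 0 -20 0 1;0 0 0 0 -15 0 1"

```text
clock: 17.55
tool_pos: [596.4, -22.5, 109.7]
orientation: [[-0.034, 0.499, -0.866], [0.999, 0.015, -0.031], [-0.002, -0.866, -0.499]]
force: [0.1, -0.7, 0.3]
opening: 85.6
```

```bash
cat > car.py <<'E'
from h import *
def car():
    for n in("side","scene"):
        im,d=grab_frame(n); X=cloud(n,d); hsv=cv2.cvtColor(im,cv2.COLOR_BGR2HSV)
        roi=(d>0)&(abs(X[...,1]+20)<70)&(X[...,0]>520)&(X[...,0]<720)
        b=(hsv[...,0]>98)&(hsv[...,0]<125)&(hsv[...,1]>110)&roi
        q=X[b&(abs(X[...,2]-46)<3)]; print(n,len(q),"rim rect",cv2.minAreaRect(q[:,:2].astype(np.float32)),"pct",np.percentile(q,[2,98],0).round(1).tolist())
        A=np.c_[q[:,:2]-q[:,:2].mean(0),np.ones(len(q))]; print("  rim plane",np.linalg.lstsq(A,q[:,2],rcond=None)[0].round(3))
        r=((hsv[...,0]<5)|(hsv[...,0]>174))&(hsv[...,1]>140)&(d>0)&(X[...,2]>5)&(X[...,0]>500)&(X[...,0]<700)&(X[...,1]<80)
        p=X[r]
        if len(p)>50:
            t=p[p[:,2]>52]; print("  red tab",len(t),t.mean(0).round(1),cv2.minAreaRect(t[:,:2].astype(np.float32)),"\n  box",cv2.minAreaRect(p[:,:2].astype(np.float32)),"z",np.percentile(p[:,2],[1,99]).round(1))
E
python3 -c "
from car import *
st();car()"
```

```text
t 17.55 tcp [596.4 -22.5 109.7] y [ 0.499  0.015 -0.866] x [-0.034  0.999 -0.002] J [-0.36 -0.58 -0.81  0.85  0.19 -0.34] F [ 0.1 -0.7  0.3] open 85.6
side 187 rim rect ((612.020751953125, -20.256671905517578), (102.57495880126953, 52.30725860595703), 1.7986761331558228) pct [[561.4, -45.4, 43.2], [660.4, 4.8, 47.9]]
  rim plane [-2.0000e-03 -5.0000e-03  4.5448e+01]
  red tab 175 [ 547.  -270.7  101.8] ((548.3052368164062, -316.2218933105469), (47.32243347167969, 654.8955688476562), 4.35053014755249) 
  box ((573.0941772460938, -314.33599853515625), (97.04360961914062, 654.8955688476562), 4.35053014755249) z [  5.8 176.3]
scene 178 rim rect ((608.6151733398438, -22.9654541015625), (92.8512191772461, 52.7679328918457), 1.1673420667648315) pct [[563.0, -48.6, 43.1], [652.2, 2.8, 47.6]]
  rim plane [-5.0000e-03 -3.0000e-03  4.5252e+01]
  red tab 215 [ 548.  -193.5   72.4] ((548.0776977539062, -190.6876678466797), (11.246258735656738, 28.84931182861328), 76.7491455078125) 
  box ((572.0071411132812, -196.72415161132812), (34.143287658691406, 78.15215301513672), 76.09886932373047) z [ 5.7 83.8]
```

The carrier is flat (rim plane within 0.005, rim at 45-46 mm), with its centre at about (611,-21.5), 15 mm behind the rod, and yaw 1.8°. Now to the tub: go above its tab and take one close look.

Run:
```python
from kin import *
k=addfit(); J=np.array(manip.get_obs()["joints"])[:5]
for p,th,yw in [((557,-192,150),60,-13.5),((557,-192,53),60,-13.5),((586,-22,125),60,1.8),((596,-22,110),60,1.8),((596,-22,55),60,1.8),((560,-50,150),60,0)]:
    x,e=ik(np.array(p),ori(th,yw)[:,1],k,J); print(p,th,x.round(2),round(e,1))
plan([([565,-30,150],ori(60,0),3,1),([557,-192,150],ori(60,-13.5),7,1)])
```

```text
t 17.65 tcp [597.2 -22.8 110.7] y [ 0.501  0.014 -0.865] x [-0.034  0.999 -0.003] J [-0.36 -0.58 -0.81  0.84  0.19 -0.34] F [ 1.1 -0.2  0.8] open 85.5
[166.6 265.8 525.9 305.5 129.3  32.6 108.8] [ 0.9  0.7 -0.8 -0.7  0.6  3.7  2.  -0.6 -1.2 -2.   0.8 -1.7  0.3  1.1]
(557, -192, 150) 60 [-0.67 -0.6  -0.75  0.94  0.21] 0.0
(557, -192, 53) 60 [-0.67 -0.59 -0.92  0.75  0.21] 0.0
(586, -22, 125) 60 [-0.36 -0.62 -0.81  0.89  0.19] 0.0
(596, -22, 110) 60 [-0.36 -0.57 -0.81  0.85  0.19] 0.0
(596, -22, 55) 60 [-0.36 -0.55 -0.89  0.74  0.19] 0.0
(560, -50, 150) 60 [-0.44 -0.73 -0.84  0.98  0.22] 0.0
0 0.01 0.005 -2.1 -16.8 2.8 1;0.001 0.011 0.005 -2.1 -16.7 2.8 1;0 0.01 0.004 -2.3 -16.7 2.8 1;0 0.029 0.017 -23.1 -0.6 1 1;0 0.029 0.017 -23.2 -0.2 0.3 1;0 0.029 0.017 -23.2 0.2 -0.4 1;0 0.03 0.017 -23.1 0.6 -1 1;0 0.029 0.016 -23.1 1 -1.7 1

0 0.029 0.017 -23 1.4 -2.4 1;0 0.029 0.017 -22.9 1.7 -3.1 1
```

>>> arm_command:
  motion: "0 0.01 0.005 -2.1 -16.8 2.8 1;0 0.01 0.005 -2.1 -16.7 2.8 1;0 0.01 0.005 -2.3 -16.7 2.8 1;0 0.029 0.017 -23.1 -0.6 1 1;0 0.029 0.017 -23.2 -0.2 0.3 1;0 0.029 0.017 -23.2 0.2 -0.4 1;0 0.029 0.017 -23.1 0.6 -1 1;0 0.029 0.017 -23.1 1 -1.7 1"

```text
clock: 18.65
tool_pos: [558.7, -146.1, 147.0]
orientation: [[0.168, 0.491, -0.855], [0.986, -0.085, 0.145], [-0.001, -0.867, -0.498]]
force: [0.4, -0.2, -0.8]
opening: 85.4
```

>>> arm_command:
  motion: "0 0.029 0.017 -23 1.4 -2.4 1;0 0.029 0.017 -22.9 1.7 -3.1 1;0 0 0 0 0 0 1"

```text
clock: 19.02
tool_pos: [556.5, -193.1, 147.4]
orientation: [[0.235, 0.484, -0.843], [0.972, -0.118, 0.202], [-0.002, -0.867, -0.498]]
force: [1.0, -0.5, 0.4]
opening: 85.7
```

```bash
cat > tub.py <<'E'
from h import *
def tub(save=None):
    st(); c=calibration("wrist"); im,d=grab_frame("wrist"); X=cloud("wrist",d,c)
    if save: cv2.imwrite(save,im)
    hsv=cv2.cvtColor(im,cv2.COLOR_BGR2HSV); r=((hsv[...,0]<5)|(hsv[...,0]>174))&(hsv[...,1]>140)&(d>0)&(X[...,2]>4)&(X[...,0]>520)&(X[...,0]<640)&(X[...,1]<-150)
    p=X[r]; t=p[p[:,2]>52]; print("tab",len(t),cv2.minAreaRect(t[:,:2].astype(np.float32)),"z",np.percentile(t[:,2],[2,98]).round(1)); print("box",cv2.minAreaRect(p[:,:2].astype(np.float32)))
E
python3 - <<'E'
from tub import *
tub("pics/j.png")
plan([([557,-191.5,53.5],ori(60,-13.5),8,1)])
E
```

```text
t 19.02 tcp [ 556.5 -193.1  147.4] y [ 0.484 -0.118 -0.867] x [ 0.235  0.972 -0.002] J [-0.67 -0.62 -0.77  0.94  0.21 -0.38] F [ 1.  -0.5  0.4] open 85.7
tab 1159 ((546.271728515625, -189.51934814453125), (9.98564624786377, 31.08554458618164), 75.96151733398438) z [53.9 84.1]
box ((570.8517456054688, -195.7050018310547), (31.88838768005371, 81.7685775756836), 75.89048767089844)
-0 0 -0 0.1 10.2 5.8 1;-0.001 0 -0 0.1 10.2 5.8 1;0 0 -0 0.2 10.2 5.8 1;-0 0 -0.001 0.1 10.1 5.9 1;-0 0.001 0 0.1 10.2 5.8 1;-0.001 -0 0 0.1 10.2 5.8 1;0 -0 -0 0.1 10.2 5.8 1;-0 -0 -0 0.1 10.2 5.8 1
```

View pics/j.png

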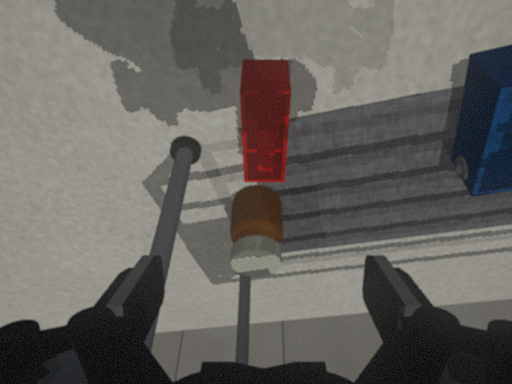

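The wrist view shows the tub at (265,120) and its measured tab at (546.3,-189.5), yaw -14°, agreeing with the other cameras to 2 mm. Descend and grip.

>>> arm_command:
  motion: "0 0.004 0.002 0.2 10.1 6 1;0 0.004 0.002 0.2 10.1 6 1;0 0 0 0.2 10.1 6 1;0 0 0 0.1 10.1 6 1;0 0 0 0.1 10.1 6 1;0 0 0 0.1 10.1 6 1;0 0 0 0.1 10.1 6 1;0 0 0 0.1 10.1 6 1"

```text
clock: 20.08
tool_pos: [555.6, -190.4, 52.8]
orientation: [[0.241, 0.484, -0.841], [0.97, -0.121, 0.208], [-0.001, -0.867, -0.499]]
force: [-0.7, -1.5, 0.4]
opening: 85.1
```

>>> arm_command:
  motion: "0 0 0 0 0 0 1;0 0 0 0 0 0 -1;0 0 0 0 0 0 -1;0 0 0 0 0 0 -1;0 0 0 0 0 0 -1;0 0 0 0 0 0 -1;0 0 0 0 0 0 -1;0 0 0 0 0 0 -1"

```text
clock: 21.08
tool_pos: [555.7, -190.5, 53.7]
orientation: [[0.241, 0.484, -0.841], [0.971, -0.121, 0.208], [-0.001, -0.867, -0.499]]
force: [0.2, -0.1, 0.8]
opening: 9.1
```

```bash
python3 -c "
from tub import *
tub()"
```

```text
t 21.07 tcp [ 555.7 -190.5   53.7] y [ 0.484 -0.121 -0.867] x [ 0.241  0.971 -0.001] J [-0.66 -0.57 -0.91  0.75  0.2  -0.37] F [ 0.2 -0.1  0.8] open 9.1
tab 2413 ((532.1868896484375, -184.91839599609375), (49.0111083984375, 49.868080139160156), 30.517379760742188) z [53.1 84.1]
box ((551.924072265625, -183.41893005371094), (66.87100219726562, 61.0367317199707), 9.10219955444336)
```

The tub is gripped (9 mm opening, pads aligned with the tab). Lift it straight up, then carry it over the carrier.

Run:
```python
from h import *
R0=np.array(manip.get_obs()["orientation"])
plan([([555.7,-190.5,114],R0,6,-1),([594,-22.7,114],ori(60,1.8),10,-1)])
```

```text
0 0 0 -0 -8.7 -5 -1;0 0 0 -0 -8.7 -5 -1;0 0 0 -0.1 -8.7 -5 -1;0 0 0 0 -8.7 -5.1 -1;0 0 0 -0 -8.7 -5 -1;0 0 0 -0 -8.7 -5 -1;-0 -0.024 -0.014 17.2 -0.2 0.3 -1;-0 -0.023 -0.014 17.2 0.1 -0.2 -1

-0.001 -0.024 -0.014 17.2 0.3 -0.5 -1;0 -0.024 -0.013 17.2 0.5 -1 -1;0 -0.024 -0.014 17.1 0.7 -1.3 -1;-0 -0.023 -0.014 17.1 1 -1.8 -1;-0 -0.024 -0.014 17 1.3 -2.1 -1;-0 -0.024 -0.014 17 1.5 -2.6 -1;-0.001 -0.024 -0.014 16.8 1.7 -3 -1;0 -0.023 -0.014 16.8 1.9 -3.4 -1
```

>>> arm_command:
  motion: "0 0 0 0 -8.7 -5 -1;0 0 0 0 -8.7 -5 -1;0 0 0 0 -8.7 -5 -1;0 0 0 0 -8.7 -5 -1;0 0 0 0 -8.7 -5 -1;0 0 0 0 -8.7 -5 -1;0 -0.024 -0.014 17.2 -0.2 0.3 -1;0 -0.024 -0.014 17.2 0.1 -0.2 -1"

```text
clock: 22.12
tool_pos: [563.3, -155.4, 113.3]
orientation: [[0.185, 0.489, -0.852], [0.983, -0.093, 0.16], [-0.001, -0.867, -0.498]]
force: [-0.1, -0.2, -1.4]
opening: 9.0
```

>>> arm_command:
  motion: "0 -0.024 -0.014 17.2 0.3 -0.5 -1;0 -0.024 -0.014 17.2 0.5 -1 -1;0 -0.024 -0.014 17.1 0.7 -1.3 -1;0 -0.024 -0.014 17.1 1 -1.8 -1;0 -0.024 -0.014 17 1.3 -2.1 -1;0 -0.024 -0.014 17 1.5 -2.6 -1;0 -0.024 -0.014 16.8 1.7 -3 -1;0 -0.023 -0.014 16.8 1.9 -3.4 -1"

```text
clock: 23.12
tool_pos: [593.9, -21.4, 113.8]
orientation: [[-0.035, 0.498, -0.866], [0.999, 0.018, -0.03], [0.001, -0.867, -0.498]]
force: [0.5, 0.5, -0.4]
opening: 9.0
```

>>> arm_command:
  motion: "0 0 0 0 0 0 -1;0 0 0 0 0 0 -1"

```text
clock: 23.38
tool_pos: [593.7, -22.6, 113.8]
orientation: [[-0.033, 0.498, -0.867], [0.999, 0.017, -0.029], [0.001, -0.867, -0.498]]
force: [0.5, -0.1, -0.8]
opening: 9.1
```

```bash
cat > rel.py <<'E'
from h import *
def rel(save):
    st(); ims=[]
    for n,c in(("side",(180,100,330,250)),("scene",(250,120,400,270))):
        im,d=grab_frame(n); X=cloud(n,d); hsv=cv2.cvtColor(im,cv2.COLOR_BGR2HSV)
        roi=(d>0)&(abs(X[...,1]+20)<70)&(X[...,0]>520)&(X[...,0]<720)
        b=(hsv[...,0]>98)&(hsv[...,0]<125)&(hsv[...,1]>110)&roi&(X[...,2]<49)&(X[...,2]>5)
        r=((hsv[...,0]<5)|(hsv[...,0]>174))&(hsv[...,1]>140)&roi&(X[...,2]>20)
        for nm,m in(("blue",b),("red",r)):
            p=X[m]; lo,hi=np.percentile(p,[2,98],0).round(1); print(n,nm,len(p),"lo",lo,"hi",hi,"rect",np.round(cv2.minAreaRect(p[:,:2].astype(np.float32))[0],1),np.round(cv2.minAreaRect(p[:,:2].astype(np.float32))[1],1),round(cv2.minAreaRect(p[:,:2].astype(np.float32))[2],1))
            if nm=="red":
                zc=p[:,2].min()
                for z0 in np.arange(40,150,14):
                    q=p[abs(p[:,2]-z0)<4]
                    if len(q)>10: print("   z",z0,"x",np.percentile(q[:,0],[3,97]).round(),"y",np.percentile(q[:,1],[3,97]).round())
        ims.append(cv2.resize(im[c[1]:c[3],c[0]:c[2]],(400,400)))
    cv2.imwrite(save,np.hstack(ims))
E
python3 -c "
from rel import *
rel('pics/k.png')"
```

```text
t 23.38 tcp [593.7 -22.6 113.8] y [ 0.498  0.017 -0.867] x [-0.033  0.999  0.001] J [-0.36 -0.59 -0.81  0.86  0.19 -0.34] F [ 0.5 -0.1 -0.8] open 9.1
side blue 829 lo [560.8 -43.6   5.6] hi [658.5   5.6  46.8] rect [611.1 -19.4] [102.4  50.4] 0.8
side red 799 lo [569.7 -35.3  61.6] hi [648.8  -3.9 119.5] rect [605.8 -21. ] [89.1 35.7] 1.2
   z 68 x [570. 646.] y [-31.  -4.]
   z 82 x [570. 648.] y [-35.  -4.]
   z 96 x [570. 648.] y [-35.  -4.]
   z 110 x [570. 583.] y [-24. -16.]
scene blue 764 lo [562.6 -48.6   5.7] hi [658.1   0.7  46.8] rect [611.2 -23.4] [98.7 51.4] 1.2
scene red 743 lo [571.3 -40.9  62.5] hi [642.1  -7.7 142.1] rect [609.  -24.8] [77.  33.9] 4.1
   z 68 x [571. 645.] y [-41. -34.]
   z 82 x [571. 640.] y [-41.  -8.]
   z 96 x [572. 636.] y [-40.  -8.]
   z 110 x [571. 600.] y [-30. -26.]
   z 138 x [592. 600.] y [-29. -21.]
```

View pics/k.png

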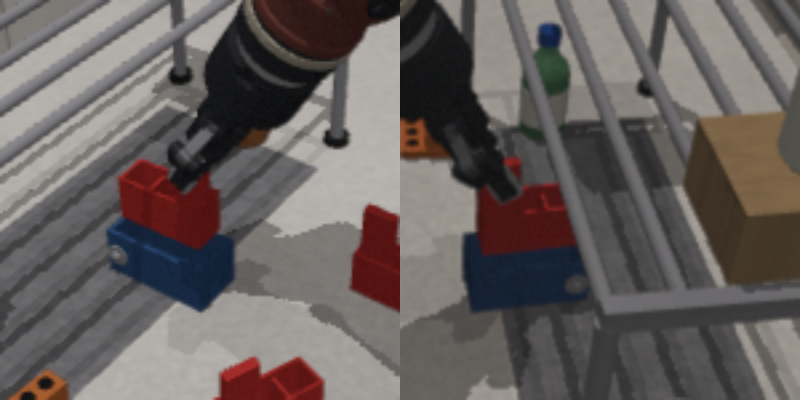

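The tub hangs level over the carrier: end offset 8.8 mm (10 ideal), sides within 0.5 mm. Shift 1.3 mm inward and lower.

>>> arm_command:
  motion: "0 0 0 0.3 0.7 -1.1 -1;0 0 0 0 6 3.4 -1;0 0 0 0 6 3.4 -1;0 0 0 0 6 3.4 -1;0 0 0 0 6 3.4 -1;0 0 0 0 6 3.4 -1;0 0 0 0 6 3.4 -1;0 0 0 0 5 2.9 -1"

```text
clock: 24.48
tool_pos: [595.2, -22.1, 66.1]
orientation: [[-0.034, 0.498, -0.867], [0.999, 0.017, -0.029], [0.001, -0.867, -0.498]]
force: [0.6, -0.4, -0.2]
opening: 9.2
```

>>> arm_command:
  motion: "0 0 0 0 2 1.15 -1;0 0 0 0 1 0.6 -1;0 0 0 0 0 0 -1"

```text
clock: 24.85
tool_pos: [595.3, -22.1, 63.3]
orientation: [[-0.033, 0.498, -0.866], [0.999, 0.017, -0.029], [0.001, -0.867, -0.499]]
force: [0.8, -0.2, -0.6]
opening: 8.6
```

```bash
python3 -c "
from rel import *
rel('pics/l.png')"
```

```text
t 24.85 tcp [595.3 -22.1  63.3] y [ 0.498  0.017 -0.867] x [-0.033  0.999  0.001] J [-0.36 -0.54 -0.88  0.75  0.19 -0.34] F [ 0.8 -0.2 -0.6] open 8.6
side blue 632 lo [560.8 -42.8   6.3] hi [658.9   5.5  47.2] rect [610.6 -19.8] [102.   52.1] 0.3
side red 407 lo [571.7 -35.8  27.2] hi [650.8  -3.7  71.8] rect [612.3 -20.8] [92.1 36. ] 1.7
   z 40 x [572. 650.] y [-35.  -5.]
   z 54 x [572. 651.] y [-35.  -4.]
   z 68 x [572. 586.] y [-23. -10.]
scene blue 566 lo [562.5 -48.8   6.2] hi [653.3  -4.3  46.7] rect [611.  -24.4] [97.8 50.8] 1.1
scene red 435 lo [572.7 -39.5  27.2] hi [651.7  -6.4  92.7] rect [610.  -26.6] [105.4  41.6] 14.6
   z 40 x [576. 650.] y [-38.  -7.]
   z 54 x [573. 652.] y [-39.  -6.]
   z 96 x [573. 600.] y [-50. -19.]
```

Inside with no contact. Lower the last 4-5 mm while watching the force.

>>> arm_command:
  motion: "0 0 0 0 1.3 0.75 -1;0 0 0 0 1.3 0.75 -1;0 0 0 0 0.6 0.35 -1;0 0 0 0 0 0 -1"

```text
clock: 25.45
tool_pos: [595.1, -22.1, 59.3]
orientation: [[-0.033, 0.498, -0.867], [0.999, 0.017, -0.029], [0.001, -0.867, -0.498]]
force: [0.2, 0.7, -0.9]
opening: 9.0
```

>>> arm_command:
  motion: "0 0 0 0 0.5 0.3 -1;0 0 0 0 0.4 0.2 -1;0 0 0 0 0 0 -1"

```text
clock: 25.82
tool_pos: [595.2, -22.1, 58.4]
orientation: [[-0.034, 0.498, -0.867], [0.999, 0.017, -0.029], [0.001, -0.867, -0.498]]
force: [0.8, -0.2, -1.7]
opening: 9.5
```

>>> arm_command:
  motion: "0 0 0 0 0.7 0.4 -1;0 0 0 0 0 0 -1"

```text
clock: 26.08
tool_pos: [595.3, -22.1, 57.7]
orientation: [[-0.033, 0.498, -0.866], [0.999, 0.017, -0.029], [0.001, -0.867, -0.498]]
force: [0.3, 0.3, -1.1]
opening: 9.3
```

>>> arm_command:
  motion: "0 0 0 0 0.7 0.4 -1;0 0 0 0 0 0 -1"

```text
clock: 26.32
tool_pos: [595.7, -22.2, 57.7]
orientation: [[-0.034, 0.499, -0.866], [0.999, 0.017, -0.029], [0.0, -0.866, -0.499]]
force: [-3.5, 0.9, 4.9]
opening: 9.1
```

Contact: +5 N at the expected height, so the tub is on the floor. Release and retreat.

>>> arm_command:
  motion: "0 0 0 0 0 0 -0.6;0 0 0 0 0 0 -0.2;0 0 0 0 0 0 0.1;0 0 0 0 -8 0 0.1;0 0 0 0 -12 0 0.1;0 0 0 0 -20 0 0.1;0 0 0 0 -25 0 0.1;0 0 0 0 -25 0 0.1"

```text
clock: 27.32
tool_pos: [549.8, -23.7, 136.5]
orientation: [[-0.034, 0.499, -0.866], [0.999, 0.017, -0.029], [0.0, -0.867, -0.499]]
force: [0.2, -0.5, -0.5]
opening: 46.8
```

>>> arm_command:
  motion: "0 0 0 0 -12 -25 0.1;0 0 0 0 -12 -25 0.1;0 0 0 0 0 0 0.1;0 0 0 0 0 0 0.1"

```text
clock: 27.82
tool_pos: [580.8, -22.4, 179.6]
orientation: [[-0.034, 0.497, -0.867], [0.999, 0.018, -0.029], [0.001, -0.868, -0.497]]
force: [-1.0, -0.1, 0.5]
opening: 47.2
```

```bash
python3 -c "
from rel import *
rel('pics/l.png')
# tub/carrier rim planes and bystanders
for n in('side','scene'):
    im,d=grab_frame(n); X=cloud(n,d); hsv=cv2.cvtColor(im,cv2.COLOR_BGR2HSV)
    o=(hsv[...,0]>=5)&(hsv[...,0]<15)&(hsv[...,1]>150)&(d>0)&(X[...,2]>6)&(X[...,2]<100)&(X[...,0]>500)&(X[...,0]<720)&(abs(X[...,1])<300)
    for s in(1,-1):
        p=X[o&(X[...,1]*s>0)]; print(n,'orange',np.percentile(p,[2,98],0).round().tolist())
"
```

```text
t 27.82 tcp [580.8 -22.4 179.6] y [ 0.497  0.018 -0.868] x [-0.034  0.999  0.001] J [-0.37 -0.66 -0.74  1.01  0.2  -0.35] F [-1.  -0.1  0.5] open 47.2
side blue 685 lo [560.7 -43.7   6. ] hi [659.1   5.7  47. ] rect [610.8 -19.7] [101.6  52.3] 0.8
side red 497 lo [572.  -35.7  24.3] hi [651.5  -4.7  87.3] rect [615.3 -22.2] [88.4 37.8] 0.8
   z 40 x [573. 652.] y [-35.  -5.]
   z 54 x [572. 600.] y [-25. -16.]
   z 68 x [572. 599.] y [-24. -16.]
   z 82 x [572. 602.] y [-24. -16.]
scene blue 598 lo [562.6 -48.7   6. ] hi [653.5   0.9  46.8] rect [610.8 -23.1] [98.3 52.4] 2.1
scene red 531 lo [573.1 -38.4  21.9] hi [651.6  -5.8  87.5] rect [615.9 -20.6] [87.  37.9] 3.5
   z 40 x [573. 650.] y [-38.  -5.]
   z 54 x [573. 602.] y [-29. -26.]
   z 68 x [575. 601.] y [-30. -26.]
   z 82 x [575. 601.] y [-29. -22.]
side orange [[524.0, 162.0, 8.0], [591.0, 219.0, 53.0]]
side orange [[652.0, -227.0, 7.0], [686.0, -202.0, 56.0]]
scene orange [[528.0, 154.0, 7.0], [589.0, 211.0, 38.0]]
scene orange [[652.0, -253.0, 12.0], [691.0, -223.0, 54.0]]
```

View pics/l.png

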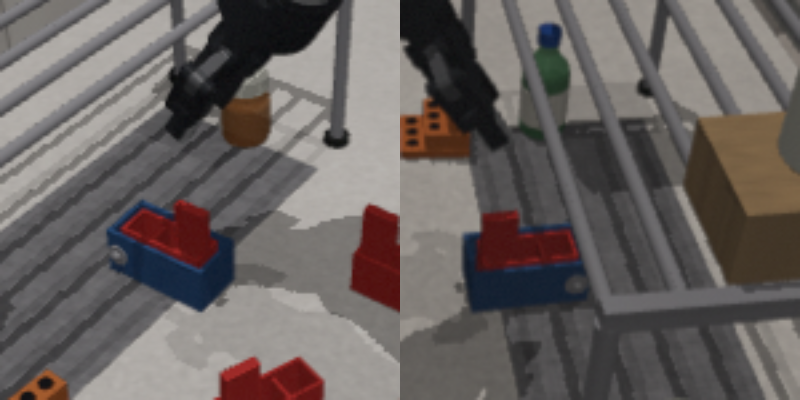

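The picture shows the tub seated in the upright carrier at (170,250) left and (525,260) right, with its tab top at 87 mm (expected 87). The gripper is clear, and the stand and jar are unmoved. Handing in.

```bash
python3 -c "
from h import *
st(); manip.hand_in()"
```

```text
t 28.02 tcp [581.  -22.5 179.5] y [ 0.497  0.018 -0.868] x [-0.033  0.999  0.001] J [-0.37 -0.66 -0.74  1.01  0.2  -0.35] F [0.3 0.  0.5] open 46.8
the job is handed in; nothing more can be done
```

The carrier is right way up and flat under the shelf with the red tub seated in it. I handed the job in at 28 s of the 64 s allowed; no verdict is reported.

**What I did:** I pinched the carrier by its studs and eased the grip until it swung down to hang. I then tipped it over on its far edge and lowered it flat. The tub from the robot's far right went in level and was let go after it touched the carrier floor with about 5 N.

**Last checks:**
- **Carrier:** its middle is about 15 mm behind the front rod. The rim measured level when I let go of the carrier.
- **Tub:** its tab top is at 87 mm, as expected when seated. Its centre is about 1 mm from the carrier's along and across.
- **Gripper:** it is clear of everything, with the force reading near zero.
- **Stand and jar:** they measured where they started.
- **Bottle:** I did not measure it, but it looks upright and in place in the last picture.

**Things that differed from plan:**
- At full grip force the carrier did not swing on its studs, so I lightened the grip in steps with the far end near the bench.
- The first approach pose stopped at a joint limit, so I used a steeper tool angle.
- The two fixed cameras disagreed by about 3 to 4 mm across. I placed the tub by comparing it with the carrier in the same picture.
- The arm's own pose put the carrier's middle about 6 mm nearer the robot than the cameras did. I trusted the cameras, and even the nearer figure is behind the rod.

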